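# Pin the trailer drawbar into its fork

### The job

Lock the trailer drawbar to its coupling: take the long headed pin out of the rack and push it through the leaning fork and the drawbar lug between its cheeks until it is fully home, its flange flat against the fork. Leave the short spare pin hanging in the rack and do not disturb the pump, the brake caliper, the handlebar grip or the tool case.

Things in the scene. Friction and masses are not known exactly. Their poses are not given: they have to be found in the camera images.
- pin: The long headed pin, 180 g. Origin on its axis at the flange's underside, +z towards the handle. Steel shank 16 mm thick, 75 mm long below the flange, last 12 mm tapering to 5 mm. Flange 36 mm across, z 0 to 6 mm; black plastic handle, a cylinder 26 mm across, z 6 to 44 mm. Hangs upright by its flange in either hole of the rack; lifts straight out.
- pin_tip (a point): Centre of the lower end of the long pin's shank, 75 mm below the pin's origin along its axis.
- spare: The short spare pin, hanging in the rack's other hole: same materials but smaller, shank 16 mm thick and only 36 mm long, flange 30 mm across, handle 20 mm across and 26 mm tall. Origin at its flange's underside, +z up. To be left where it is.
- rack: Fixed dark steel pin rack: a plate 60 x 196 mm on two end legs, its top face 105 mm above the plank, open to front and rear below. Origin on the plank below the plate's centre; y is along the row. Two holes 20 mm in diameter at y = -50 and +50 mm.
- fork: Fixed grey steel fork, holes already aligned with the lug's. Origin: centre of the hole's mouth on the upper cheek's outer face, 125 mm above the plank. +z: hole axis, out of the mouth, leaning 0.6 rad from vertical towards its own -x (roughly the robot's left, +y). Cheeks 64 mm (x) by 56 mm (y), at z 0 to -8 and -24 to -32 mm; holes 20 mm. Seated, the pin's origin and z match these.
- hitch: The fixed coupling: base plate, pedestal, fork and drawbar, up to 154 mm tall. Origin on the plank below the fork's mouth, z up, x along the drawbar (25 mm aluminium tube, level, roughly to the robot's right, to 180 mm). Its lug lies in the fork at fork z -10 to -22 mm, hole 22 mm; a spring ball there grips the shank, so from about 15 mm in the pin must be pushed (5 to 10 N) and stays where left.
- pump: Yellow plastic hand pump, about 200 mm long, 40 mm thick, lying on the plank near the robot; loose. Origin under its middle.
- caliper: Stainless brake caliper, about 75 x 45 mm, 36 mm tall, loose on the plank between the rack and the coupling. Origin under its middle.
- grip: Black hard silicone handlebar grip, 130 mm long, 42 mm thick, lying loose on the plank near the robot. Origin under its middle.
- case: White plastic tool case with its clip-on lid shut, 176 x 106 mm, 54 mm tall with a low carrying handle on the lid up to 66 mm, beyond the caliper. Origin under its middle.
There are look-alikes about, which are no part of the job. What is shaped like the pin but green is not meant.

How it is judged:
By the outcome, as a careful person would: the job done as asked, in the order asked, and still so for the second after the job is handed in, with the robot touching nothing.
It also fails if it takes over 42 s, if anything falls off the work surface, if the arm or the gripper's body presses on something with over 40 N, if the wrist force passes 120 N, or if a joint passes its speed limit or range.

### The arm

A 6-joint arm with a two-finger parallel gripper is mounted at the origin on the work surface. World frame = base frame: x ahead of the robot, y to its left, z up, the work surface at z = 0. Lengths are in m, angles in degrees, forces in N, time in s.
With the tool pointing down it reaches from about 0.325 to 0.85 m from the base axis. Payload 15.5 kg.
Tool frame: the origin (TCP) lies at the very end of the fingers, on their centre line; the grasp point (between the pads) lies arm.grip_depth behind it (arm.grip_depth is the distance from the TCP to the grasp point, in m); z points along the fingers, y is the line along which they close (so a half turn about z gives the same grasp; the last joint's range is limited). The gripper opens to 91 mm and grips with 3 to 60 N. Pads are 32 mm wide; open, the fingers measure 118 mm over their backs; the gripper's body (76 mm by 178 mm) begins 60 mm behind the grasp point.
Start: joints at [-69.758, 28.281, 77.091, -0, 74.628, -5.472], TCP at [0.271, -0.563, 0.214] pointing down, gripper open.
Joint ranges: [-166.48, 166.48], [-47.26, 123.95], [12.59, 153.08], [-70.14, 250.14], [6.76, 159.57], [-176.63, 176.63]. Speed limits (degrees/s): [108.29, 108.29, 147.25, 172.46, 172.46, 172.46].

### API

Orientations are given as a 3x3 rotation matrix whose columns are the frame's x, y, z axes.
In Python, from rig import arm gives the robot as it stands. Calls block until the motion is done:
- arm.move_to(position, orientation): joint-space move of the TCP to a pose.
- arm.move_l(position, orientation=None, feed=0.15): straight line of the TCP; orientation=None keeps the orientation; feed is the mean speed in m/s.
- arm.move_joints(angles): joint-space move.
- arm.grip(opening): finger opening in m; the grip force is fixed at half the most; returns when the fingers have stopped.
- arm.sleep(seconds).
- arm.solve_ik(position, orientation): joint angles nearest the present ones, or None.
- arm.snapshot(name): name is "scene" or "top" or "wrist"; returns the picture (480x640x3 uint8, red, green, blue); there is no depth.
- arm.get_calibration(name): a dict with "intrinsics" (3x3 intrinsics, pixels), "k1" (the pictures are not rectified: a ray, as slopes to the right and down, at radius r is drawn at 1 + k1 r^2 times it, then the intrinsics apply), "cam_to_world" (4x4, takes a point from camera to world coordinates). Camera axes: x right, y down, z forward; pixel columns grow to the right and rows downward; lengths in m; the calibration is good to about 2 mm. A picture is of the moment at which its call begins: read the wrist's pose just before it. get_calibration takes no time and is no camera call; for the wrist camera it gives the pose at the moment of the call.
A pose or a line that the arm cannot do raises arm.Unreachable and nothing moves.
- arm.sign_off(): hands the job in; it is judged then, once.
Readings, each from a call of its own:
- arm.current_t(): time.
- arm.current_joint_positions(): joint angles.
- arm.current_dq(): joint speeds.
- arm.current_tau(): joint torques, N m.
- arm.current_ee_pos(): TCP position.
- arm.current_tool_rot(): TCP orientation.
- arm.current_force(): force on the tool from outside, world axes, zero at the start.
- arm.current_torque(): the same for the moment, N m.
- arm.current_width(): finger opening in m.
- arm.current_grasp_force(): force on a finger pad.
Only numpy, scipy, OpenCV 4.12 (cv2) and the standard library are available. Lean on these libraries where they do the work, as an engineer would, in place of code of your own. Each camera call takes 0.05 s, during which the arm holds its last target. There are 200 camera calls.

## Working session

There is one attempt and no reset: what is moved stays moved. The work goes in short steps, each a Python script; the robot and the scene stay as the last script left them, time stands still between calls to the robot, and variables do not carry over. Pictures are saved under pics/ and viewed, at most 10 in all, crops included, and the job is handed in when it is done.

```bash
mkdir -p pics; ls; python3 - <<'E'
from rig import arm
import cv2,numpy as np
for n in("scene","top"):
    cv2.imwrite(f"pics/{n}0.png",arm.snapshot(n)[:,:,::-1])
    c=arm.get_calibration(n);print(n,np.round(c["intrinsics"],1).tolist(),c["k1"],np.round(c["cam_to_world"],3).tolist())
c=arm.get_calibration("wrist");print(np.round(c["intrinsics"],1).tolist(),c["k1"],np.round(c["cam_to_world"],3).tolist())
print(arm.grip_depth,arm.current_t(),arm.current_tool_rot())
E
```

```text
pics
scene [[583.0, 0.0, 323.2], [0.0, 583.0, 239.6], [0.0, 0.0, 1.0]] 0.023138430883712438 [[-0.222, 0.705, -0.674, 1.175], [0.975, 0.17, -0.143, 0.193], [0.014, -0.689, -0.725, 0.762], [0.0, 0.0, 0.0, 1.0]]
top [[584.5, 0.0, 322.7], [0.0, 584.5, 237.4], [0.0, 0.0, 1.0]] 0.01248856668614251 [[-0.028, -0.995, 0.094, 0.474], [-1.0, 0.027, -0.011, 0.08], [0.009, -0.094, -0.996, 1.0], [0.0, 0.0, 0.0, 1.0]]
[[428.4, 0.0, 324.7], [0.0, 428.4, 239.7], [0.0, 0.0, 1.0]] -0.007196272167565706 [[0.435, -0.86, -0.268, 0.347], [-0.901, -0.415, -0.128, -0.526], [-0.001, 0.297, -0.955, 0.384], [0.0, 0.0, 0.0, 1.0]]
0.0188 0.1 [[ 9.00982195e-01  4.33855934e-01 -3.36620355e-04]
 [ 4.33856051e-01 -9.00981703e-01  9.47909065e-04]
 [ 1.07967192e-04 -1.00009397e-03 -9.99999494e-01]]
```

View pics/scene0.png

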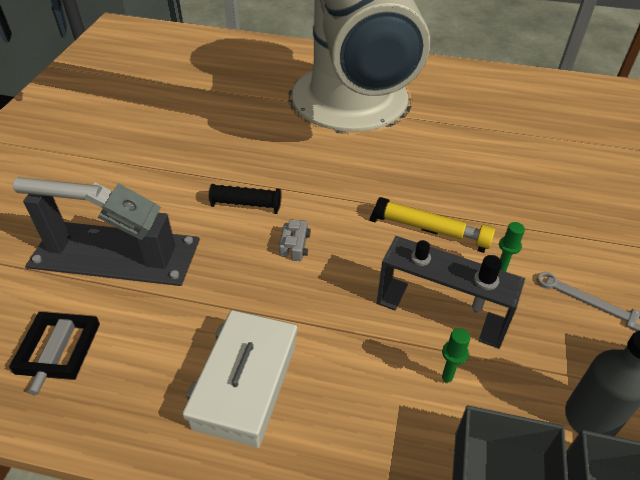

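View pics/top0.png

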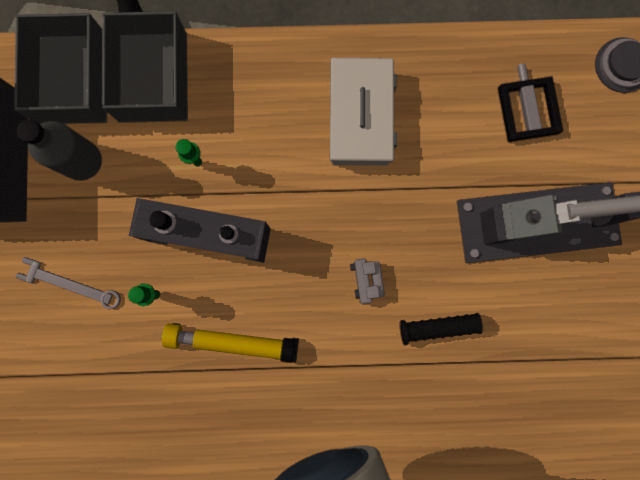

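The scene view shows the hitch at left (fork hole ≈ (129,205)) and the rack at right, with the long pin's handle ≈ (489,268), the spare ≈ (422,248), and green decoys at (512,237) and (456,345). In the top view the long pin is ≈ (162,220), the spare ≈ (229,233), the fork hole ≈ (533,216), and the base-plate bolts are (467,208), (607,190), (474,253) and (615,239).

```bash
cat > h.py <<'E'
from rig import arm
import numpy as np, cv2
def ray(cal,px):
    K=np.array(cal["intrinsics"]);T=np.array(cal["cam_to_world"])
    u=cv2.undistortPoints(np.array([[px]],float),K,np.array([cal["k1"],0,0,0,0.]))[0,0]
    d=T[:3,:3]@np.array([u[0],u[1],1]);return T[:3,3],d/np.linalg.norm(d)
def onplane(cal,px,z):
    o,d=ray(cal,px);return o+d*(z-o[2])/d[2]
def tri(rays):
    A=sum(np.eye(3)-np.outer(d,d) for o,d in rays);b=sum((np.eye(3)-np.outer(d,d))@o for o,d in rays)
    p=np.linalg.solve(A,b);return p,max(np.linalg.norm(np.cross(p-o,d)) for o,d in rays)
def proj(cal,p):
    K=np.array(cal["intrinsics"]);T=np.linalg.inv(np.array(cal["cam_to_world"]))
    q=T[:3,:3]@np.array(p)+T[:3,3];return cv2.projectPoints(q[None],np.zeros(3),np.zeros(3),K,np.array([cal["k1"],0,0,0,0.]))[0].ravel()
def unit(v): return np.array(v)/np.linalg.norm(v)
def rot(z,xh):
    z=unit(z);x=unit(xh-np.dot(xh,z)*z);return np.column_stack([x,np.cross(z,x),z])
def wrist(name):
    cal=arm.get_calibration("wrist");im=arm.snapshot("wrist")[:,:,::-1].copy();cv2.imwrite(f"pics/{name}.png",im)
    np.save(f"pics/{name}.npy",cal["cam_to_world"]);return cal,im
def wcal(name):
    c=dict(arm.get_calibration("wrist"));c["cam_to_world"]=np.load(f"pics/{name}.npy");return c
E
python3 - <<'E'
from h import *
t=arm.get_calibration("top");s=arm.get_calibration("scene")
P=lambda a,b:np.round(tri([ray(t,a),ray(s,b)]),4)
print("fork",P((533,216),(129,205)))
print("pin top .149",onplane(t,(160,219),.149),"spare",onplane(t,(228,232),.131))
print("rack corners",[np.round(onplane(t,p,.105),3) for p in((138,199),(270,220),(264,260),(130,237))])
print("bolts",[np.round(onplane(t,p,.012),3) for p in((467,208),(607,190),(474,253),(615,239))])
print("green",[np.round(onplane(t,p,.1),3) for p in((188,150),(143,295))])
f=tri([ray(t,(533,216)),ray(s,(129,205))])[0]
b=[onplane(t,p,.012) for p in((467,208),(607,190),(474,253),(615,239))]
x=unit((b[1]-b[0]+b[3]-b[2])*[1,1,0]);print("hx",x)
fz=-x*np.sin(.6)+np.array([0,0,np.cos(.6)]);
f[2]=.125
for sg in(1,-1):
  for hh in(x,np.cross([0,0,1],x)):
    R=rot(-fz,sg*hh)
    for d in(.008,.12,.2): 
        q=arm.solve_ik(f+fz*d,R);print(sg,d,None if q is None else np.round(q,1))
E
```

```text
Traceback (most recent call last):
ValueError: setting an array element with a sequence. The requested array has an inhomogeneous shape after 1 dimensions. The detected shape was (2,) + inhomogeneous part.
```

```bash
python3 - <<'E'
from h import *
np.set_printoptions(suppress=True,precision=4)
t=arm.get_calibration("top");s=arm.get_calibration("scene")
print("fork",tri([ray(t,(533,216)),ray(s,(129,205))]))
print("pin top .149",onplane(t,(160,219),.149),"spare",onplane(t,(228,232),.131))
print("rack corners",[np.round(onplane(t,p,.105),3) for p in((138,199),(270,220),(264,260),(130,237))])
b=[onplane(t,p,.012) for p in((467,208),(607,190),(474,253),(615,239))];print("bolts",b)
print("green",[np.round(onplane(t,p,.1),3) for p in((188,150),(143,295))])
f=tri([ray(t,(533,216)),ray(s,(129,205))])[0]
x=unit((b[1]-b[0]+b[3]-b[2])*[1,1,0]);print("hx",x)
fz=-x*np.sin(.6)+np.array([0,0,np.cos(.6)]);
f[2]=.125
for hh in(x,-x,np.cross([0,0,1],x),-np.cross([0,0,1],x)):
    R=rot(-fz,hh)
    for d in(.008,.1,.2): 
        q=arm.solve_ik(f+fz*d,R);print(np.round(hh,2),d,None if q is None else np.round(q,1))
E
```

```text
fork (array([ 0.5804, -0.2492,  0.1238]), np.float64(0.00027264235369294534))
pin top .149 [0.5875 0.3073 0.149 ] spare [0.5677 0.2112 0.131 ]
rack corners [array([0.625, 0.353, 0.105]), array([0.587, 0.15 , 0.105]), array([0.526, 0.161, 0.105]), array([0.567, 0.365, 0.105])]
bolts [array([ 0.6106, -0.179 ,  0.012 ]), array([ 0.6352, -0.4203,  0.012 ]), array([ 0.5334, -0.1869,  0.012 ]), array([ 0.5507, -0.4277,  0.012 ])]
green [array([0.702, 0.277, 0.1  ]), array([0.478, 0.346, 0.1  ])]
hx [ 0.0865 -0.9963  0.    ]
[ 0.09 -1.    0.  ] 0.008 [ -10.8   33.8   94.3  -44.4   51.  -167.2]
[ 0.09 -1.    0.  ] 0.1 [  -5.6   27.4   91.3  -39.5   60.9 -170.9]
[ 0.09 -1.    0.  ] 0.2 [   0.2   22.    85.7  -36.1   72.8 -173.6]
[-0.09  1.   -0.  ] 0.008 [-10.8  33.8  94.3 -44.4  51.   12.8]
[-0.09  1.   -0.  ] 0.1 [ -5.6  27.4  91.3 -39.5  60.9   9.1]
[-0.09  1.   -0.  ] 0.2 [  0.2  22.   85.7 -36.1  72.8   6.4]
[ 1.    0.09 -0.  ] 0.008 [-10.8  33.8  94.3 -44.4  51.  102.8]
[ 1.    0.09 -0.  ] 0.1 [ -5.6  27.4  91.3 -39.5  60.9  99.1]
[ 1.    0.09 -0.  ] 0.2 [  0.2  22.   85.7 -36.1  72.8  96.4]
[-1.   -0.09  0.  ] 0.008 [-10.8  33.8  94.3 -44.4  51.  -77.2]
[-1.   -0.09  0.  ] 0.1 [ -5.6  27.4  91.3 -39.5  60.9 -80.9]
[-1.   -0.09  0.  ] 0.2 [  0.2  22.   85.7 -36.1  72.8 -83.6]
```

```bash
cat >> h.py <<'E'
hx=np.array([.0865,-.9963,0]);f0=np.array([.5804,-.2492,.125])
def forkpose(hx):
    fz=-hx*np.sin(.6)+np.array([0,0,np.cos(.6)]);return fz,rot(-fz,-hx)
E
python3 - <<'E'
from h import *
fz,R=forkpose(hx)
arm.move_to(f0+fz*.13,R);print(arm.current_t())
cal,im=wrist("fork1");print(proj(cal,f0),cal["cam_to_world"])
E
```

```text
1.9167
[325.34161914 227.55561915] [[ 9.96331034e-01  5.32274708e-02  6.70172193e-02  5.59580113e-01]
 [ 8.55830030e-02 -6.18332392e-01 -7.81242985e-01 -1.15759593e-02]
 [-1.44670679e-04  7.84112166e-01 -6.20619118e-01  3.25024660e-01]
 [ 0.00000000e+00  0.00000000e+00  0.00000000e+00  1.00000000e+00]]
```

View pics/fork1.png

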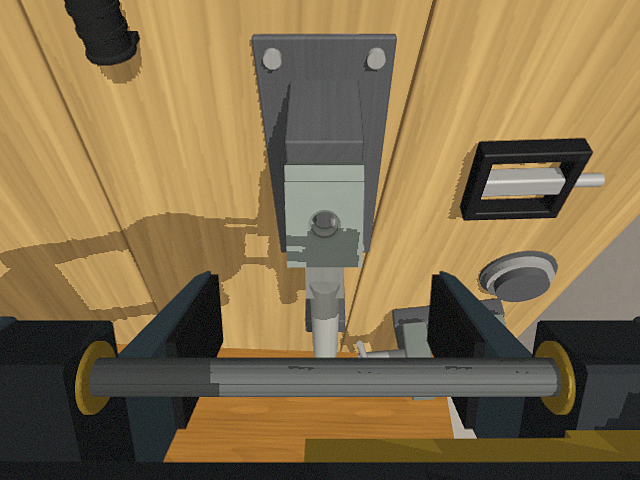

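The wrist view shows the fork cheek with corners ≈ (285,166), (364,166), (357,267) and (289,267). The hole mouth is at ≈ (325,223), within a few pixels of the prediction (325,228).

```bash
python3 - <<'E'
from h import *
im=cv2.imread("pics/fork1.png");cv2.imwrite("pics/fork1c.png",cv2.resize(im[155:280,265:385],None,fx=4.8,fy=4.8,interpolation=cv2.INTER_CUBIC))
E
```

```text
(no output)
```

View pics/fork1c.png

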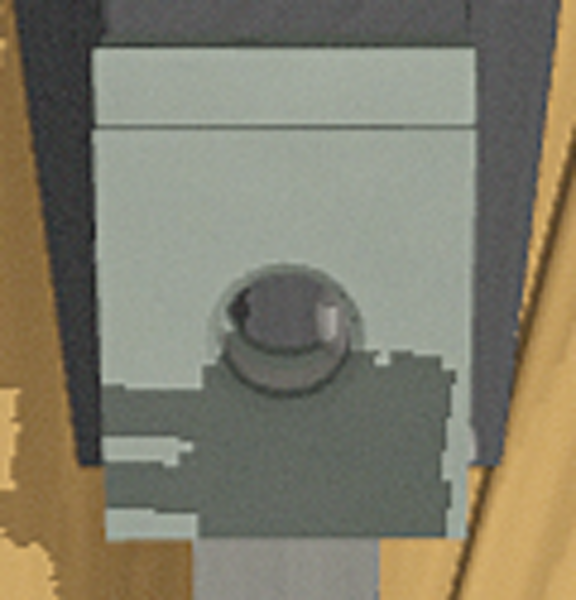

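The close-up shows the top face's low edge at crop row 127 and high edge at row 538, with the hole centred at ≈ (286,331). That is full-frame (324.1,223.6).

```bash
python3 - <<'E'
from h import *
np.set_printoptions(suppress=True,precision=4)
c=wcal("fork1");g=lambda u,v:(265+(u+.5)/4.8-.5,155+(v+.5)/4.8-.5)
fz,R=forkpose(hx)
def fp(px):
    o,d=ray(c,px);return o+d*(np.dot(f0-o,fz)/np.dot(d,fz))
h=fp(g(286,331));C=[fp(g(*p)) for p in((94,127),(476,127),(467,538),(105,538))]
print("hole",h,h-f0);m=sum(C)/4;print("centre",m)
print([np.linalg.norm(C[i]-C[(i+1)%4]) for i in range(4)])
a=unit(C[3]-C[0]+C[2]-C[1]);print("x dir",a,"yaw hx",np.degrees(np.arctan2(a[1],a[0])),np.degrees(np.arctan2(hx[1],hx[0])))
b=unit(C[1]-C[0]+C[2]-C[3]);print("y dir",b, "yaw",np.degrees(np.arctan2(b[1],b[0]))-90)
print("hole z=.125 tri",tri([ray(c,g(286,331)),ray(arm.get_calibration("top"),(533,216)),ray(arm.get_calibration("scene"),(129,205))]))
E
```

```text
hole [ 0.5794 -0.2468  0.1233] [-0.001   0.0024 -0.0017]
centre [ 0.5794 -0.2478  0.124 ]
[np.float64(0.055944480023213235), np.float64(0.0642838418591812), np.float64(0.05636743568592408), np.float64(0.06429105026651304)]
x dir [ 0.0726 -0.8221  0.5647] yaw hx -84.95322939067722 -85.03795234555267
y dir [0.9963 0.0861 0.0003] yaw -85.0616388865158
hole z=.125 tri (array([ 0.5799, -0.2495,  0.1223]), np.float64(0.0010092646734281906))
```

```bash
python3 - <<'E'
from h import *
R=rot([0,0,-1],np.array([.184,.983,0]))
arm.move_to([.5875,.3073,.24],R);print(arm.current_t())
cal,im=wrist("pin1");print(proj(cal,[.5875,.3073,.149]),proj(cal,[.5875,.3073,.111]))
E
```

```text
3.6917
[324.31071287 242.92966789] [324.36278115 226.93404595]
```

View pics/pin1.png

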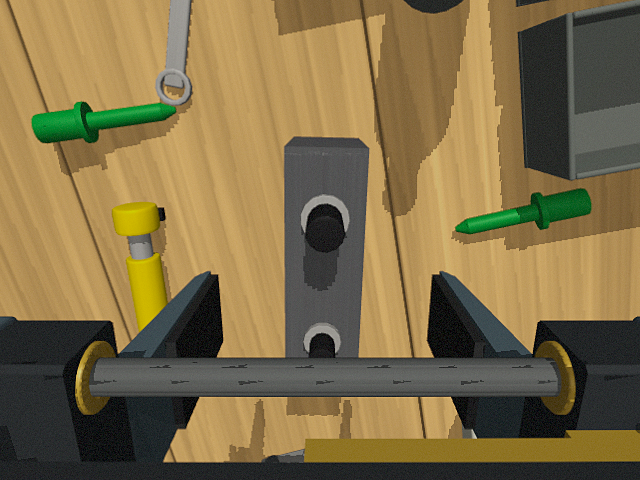

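The long pin is dead ahead in the rack: handle top centre ≈ (325.5,232.5), flange ring centre ≈ (325,217.5). The spare is at (322,343), and both greens lie clear of the gripper.

```bash
python3 - <<'E'
from h import *
np.set_printoptions(suppress=True,precision=4)
c=wcal("pin1");a=onplane(c,(325.5,232.5),.149);b=onplane(c,(325,217.5),.111);print(a,b)
p=(a+b)/2
R=rot([0,0,-1],np.array([.184,.983,0]))
arm.move_to([p[0],p[1],.19],R);arm.move_l([p[0],p[1],.115],feed=.12)
F0=arm.current_force();print(F0)
arm.grip(.015);print(arm.current_width(),arm.current_grasp_force(),arm.current_force(),arm.current_ee_pos())
E
```

```text
[0.5895 0.314  0.149 ] [0.5892 0.3141 0.111 ]
[ 0.2865 -0.2507  0.7541]
0.02529186524998239 29.999991059303284 [-0.7894  0.2925 -0.0834] [0.5893 0.3141 0.1149]
```

```bash
python3 - <<'E'
from h import *
np.set_printoptions(suppress=True,precision=4)
p=arm.current_ee_pos();arm.move_l([p[0],p[1],.30],feed=.2)
print(arm.current_width(),arm.current_force())
fz,R=forkpose(hx);h=np.array([.5794,-.2468,.1233])
arm.move_to(h+fz*.125,R);print(arm.current_t(),arm.current_force())
cal,im=wrist("ins1");print(proj(cal,h),proj(cal,h+fz*.040),proj(cal,h+fz*.115),arm.current_ee_pos()-h-fz*.125)
cv2.imwrite("pics/ins1c.png",cv2.resize(im[150:300,245:405],None,fx=4,fy=4,interpolation=cv2.INTER_CUBIC))
E
```

```text
0.025589369755280377 [ 0.1013 -0.565  -1.9118]
8.7 [-0.2678  0.656  -1.6287]
[323.7547 230.5891] [323.7017 248.1592] [323.5471 299.383 ] [0.0005 0.0007 0.0002]
```

View pics/ins1c.png

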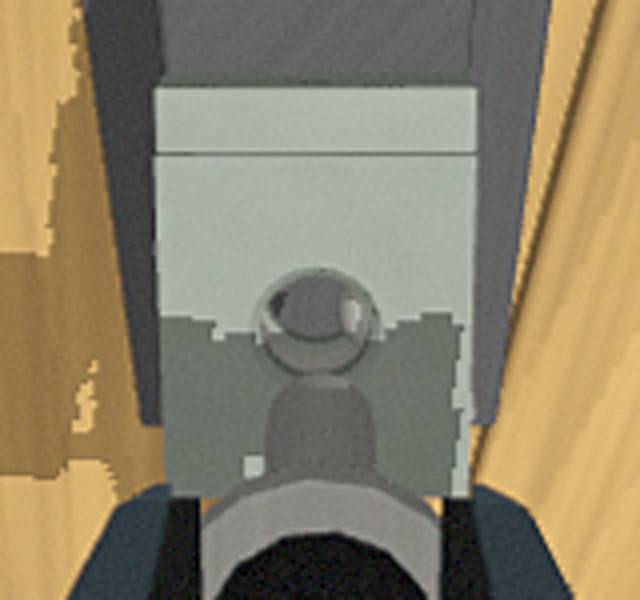

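The crop shows the hole centre at full-frame ≈ (323.6,230.4), as predicted. The pin tip and shank are centred ≈ (325,247) against an expected (323.7,248.2), so the pin is about 0.8 mm right and 0.6 mm low-side. I'll correct that and insert in steps, watching the force.

```bash
python3 - <<'E'
from h import *
np.set_printoptions(suppress=True,precision=4)
fz,R=forkpose(hx);fx=R[:,0]*-1;fy=np.cross(fz,fx);print(fx,fy)
cx=np.array([.9963,.0856,0]);h=np.array([.5794,-.2468,.1233])
g=h-cx*.0008+fx*.0006;np.save("g.npy",g)
fb=arm.current_force()
for s in(.09,.07,.06,.055,.05):
    arm.move_l(g+fz*(.010+s),R,feed=.05)
    f=arm.current_force()-fb;e=arm.current_ee_pos()-(g+fz*(.010+s))
    print(s,"f x,y,z",f@fx,f@fy,f@fz,"err",e@fx,e@fy,e@fz,arm.current_torque())
    if abs(f@fz)>15 or np.linalg.norm(f)>25: break
print(arm.current_t(),arm.current_width())
E
```

```text
[ 0.0714 -0.8222  0.5647] [0.9963 0.0865 0.    ]
0.09 f x,y,z 0.9364673390678587 0.6855471638126402 0.7456430710597297 err 4.909963001037356e-05 -4.856447970917995e-05 -0.00010552740103257787 [ 0.534  -0.0357 -0.0045]
0.07 f x,y,z 1.1977587727643275 0.6299882131926258 -0.1329830465984108 err -8.631940283530539e-06 -0.00012392661159020947 -0.00023790976525980254 [ 0.5465 -0.0563 -0.0071]
0.06 f x,y,z 1.1323255271467694 0.3899462585369579 0.24767143174151868 err -8.665285864911245e-05 -0.00021162954120213453 -0.0003538058559753894 [ 0.5354 -0.0202  0.0292]
0.055 f x,y,z 0.8275346674967132 -1.8084780727086214 0.21921884097042543 err -9.798997847189766e-05 -0.0004823023416406846 -0.00035109372928999875 [ 0.5397  0.307  -0.2609]
0.05 f x,y,z 0.10152084448787346 -2.9890472854065777 -1.008925187266804 err -0.00012982677921963832 -0.0005656348841896392 -0.0004740528714628395 [ 0.4689  0.6045 -0.3996]
10.8 0.025596511351978636
```

```bash
cat > step.py <<'E'
from h import *
def go(ss,g,fb,lim=25,feed=.03):
    fz,R=forkpose(hx);fx=-R[:,0];fy=np.cross(fz,fx)
    for s in ss:
        arm.move_l(g+fz*(.010+s),R,feed=feed)
        f=arm.current_force()-fb;e=arm.current_ee_pos()-(g+fz*(.010+s))
        print("%.3f f %.1f %.1f %.1f err mm %.2f %.2f %.2f"%(s,f@fx,f@fy,f@fz,*(1e3*np.array([e@fx,e@fy,e@fz]))),np.round(arm.current_torque(),2),round(arm.current_width(),4))
        if np.linalg.norm(f)>lim: break
    print(arm.current_t())
E
python3 - <<'E'
from step import *
go((.045,.04,.035,.03),np.load("g.npy"),np.array([-.27,.66,-1.63]),20)
cal,im=wrist("ins2");cv2.imwrite("pics/ins2c.png",cv2.resize(im[150:330,225:425],None,fx=3,fy=3,interpolation=cv2.INTER_CUBIC))
E
```

```text
0.045 f 0.4 -3.5 -2.5 err mm -0.05 -0.28 -0.33 [ 0.41  0.64 -0.5 ] 0.0255
0.040 f 0.8 -4.3 -2.1 err mm -0.05 -0.20 -0.27 [ 0.4   0.71 -0.56] 0.0253
0.035 f 0.7 -3.9 -1.5 err mm -0.03 -0.13 -0.26 [ 0.47  0.64 -0.53] 0.0259
0.030 f 1.2 -3.6 -2.0 err mm -0.07 -0.15 -0.26 [ 0.4   0.62 -0.49] 0.0254
12.0667
```

View pics/ins2c.png

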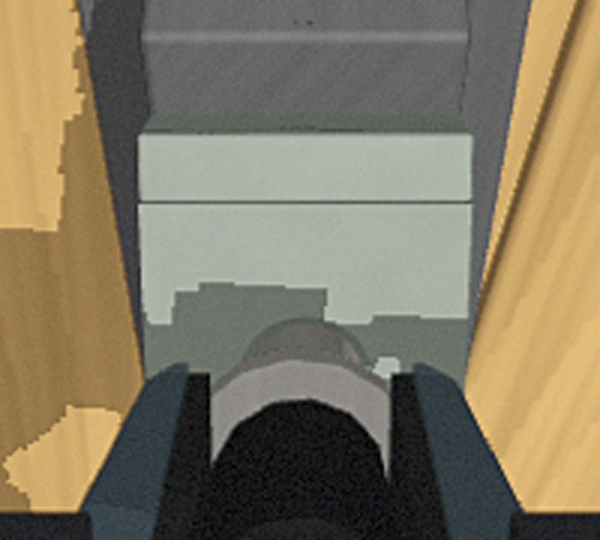

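The close-up shows the shank inside the hole, with the flange still about 30 mm out and only small lateral forces (about 4 N). I'll continue the push.

```bash
python3 - <<'E'
from step import *
go((.02,.012,.006,.004,.003,.002,.001,0,-.001,-.002),np.load("g.npy"),np.array([-.27,.66,-1.63]),16)
cal,im=wrist("ins3");cv2.imwrite("pics/ins3c.png",cv2.resize(im[180:380,225:425],None,fx=3,fy=3,interpolation=cv2.INTER_CUBIC))
E
```

```text
0.020 f 0.6 -3.0 -1.1 err mm -0.08 -0.15 -0.29 [ 0.51  0.63 -0.51] 0.0253
0.012 f 0.1 -3.8 -3.0 err mm -0.07 -0.16 -0.29 [ 0.52  0.64 -0.47] 0.0254
0.006 f 0.5 -2.9 -0.2 err mm -0.05 -0.17 -0.27 [ 0.48  0.63 -0.42] 0.0254
0.004 f 2.5 -3.4 -2.7 err mm -0.02 -0.12 -0.16 [ 0.4   0.65 -0.55] 0.0252
0.003 f 1.2 -3.4 -1.1 err mm -0.02 -0.04 -0.06 [ 0.38  0.62 -0.47] 0.0257
0.002 f 0.7 -3.4 -0.6 err mm -0.00 -0.02 -0.04 [ 0.41  0.6  -0.5 ] 0.0253
0.001 f 0.6 -3.1 -0.2 err mm 0.03 0.09 -0.01 [ 0.35  0.51 -0.42] 0.0252
0.000 f -0.1 -7.6 18.3 err mm 0.05 0.11 0.89 [ 0.48  1.14 -0.79] 0.0251
14.6167
```

```bash
python3 - <<'E'
from step import *
go((-.001,),np.load("g.npy"),np.array([-.27,.66,-1.63]),30)
cal,im=wrist("ins4");a=im[180:380,225:425]
b=arm.snapshot("scene")[:,:,::-1];cv2.imwrite("pics/s4.png",b)
cv2.imwrite("pics/ins4c.png",np.hstack([cv2.resize(a,(400,400),interpolation=cv2.INTER_CUBIC),cv2.resize(b[155:255,80:180],(400,400),interpolation=cv2.INTER_CUBIC)]))
E
```

```text
-0.001 f -1.1 -9.7 32.7 err mm 0.13 0.12 1.54 [ 0.58  1.65 -1.15] 0.0256
14.9167
```

View pics/ins4c.png

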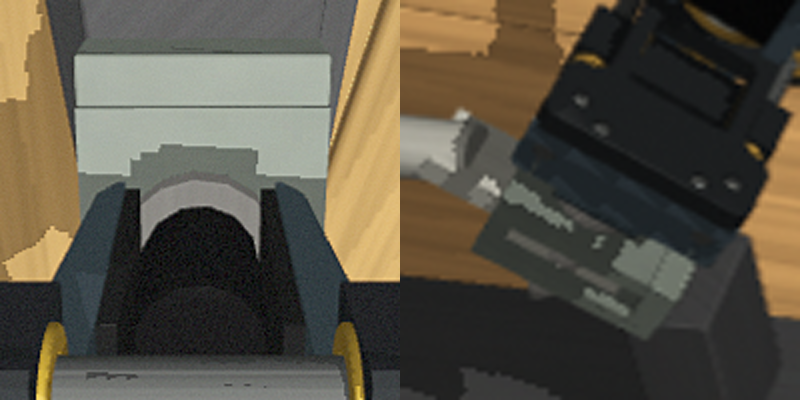

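The flange appears flat on the cheek. I'll ease the preload, release, back off along the axis and inspect.

```bash
python3 - <<'E'
from step import *
fb=np.array([-.27,.66,-1.63]);g=np.load("g.npy")
go((.0006,),g,fb);arm.grip(.07)
fz,R=forkpose(hx);arm.move_l(g+fz*.15,R,feed=.12)
cal,im=wrist("end1");a=im[130:290,245:405]
fp=g-fz*.0009
print(arm.current_t(),proj(cal,fp),proj(cal,fp+fz*.044))
b=arm.snapshot("top")[:,:,::-1];cv2.imwrite("pics/t5.png",b);cv2.imwrite("pics/s5.png",arm.snapshot("scene")[:,:,::-1])
cv2.imwrite("pics/end1c.png",np.hstack([cv2.resize(a,(400,400),interpolation=cv2.INTER_CUBIC),cv2.resize(cv2.imread("pics/s5.png")[155:255,80:180],(400,400),interpolation=cv2.INTER_CUBIC)]))
E
```

```text
0.001 f 1.3 -3.9 1.7 err mm -0.01 0.04 0.14 [ 0.39  0.56 -0.39] 0.0253
15.2667
17.4417 [325.35264635 221.42742624] [325.39849795 238.11176848]
```

View pics/end1c.png

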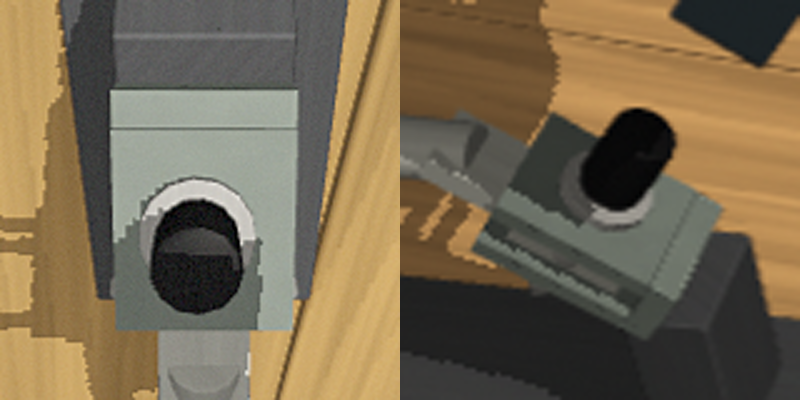

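The pin is in place with its flange on the cheek. A gentle press on the handle's end with closed fingers will confirm it is fully home.

```bash
python3 - <<'E'
from step import *
g=np.load("g.npy");fz,R=forkpose(hx)
arm.grip(0);arm.move_l(g+fz*.056,R,feed=.1);fb=arm.current_force()
for d in np.arange(.050,.041,-.001):
    arm.move_l(g+fz*d,R,feed=.03);f=(arm.current_force()-fb)@fz;a=(arm.current_ee_pos()-g)@fz
    print(round(d,4),round(f,1),round(a,5))
    if f>18: break
arm.move_l(g+fz*.16,R,feed=.12);print(arm.current_t())
t=arm.snapshot("top")[:,:,::-1];s=arm.snapshot("scene")[:,:,::-1];cv2.imwrite("pics/s6.png",s)
cv2.imwrite("pics/t6.png",t)
E
```

```text
0.05 0.4 0.04993
0.049 0.7 0.04898
0.048 0.8 0.04798
0.047 0.1 0.04693
0.046 0.5 0.04597
0.045 6.7 0.04534
0.044 23.9 0.04519
22.7
```

View pics/s6.png

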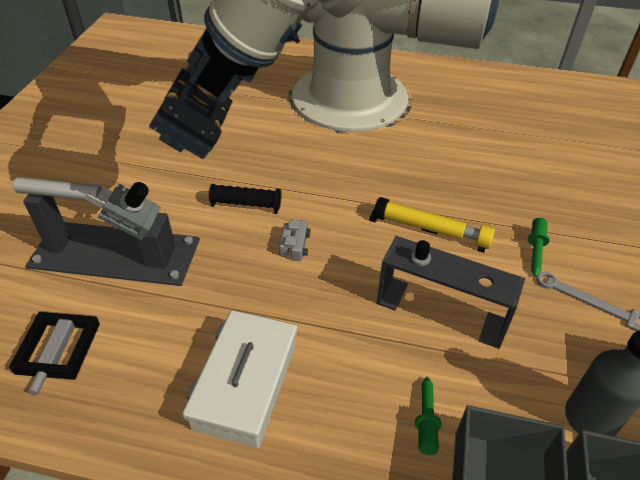

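The final view shows the pin seated in the fork at (135,195), the spare still in the rack, and the pump, caliper, grip and case where they were. The press met a rigid stop, so the pin is home.

```bash
python3 -c "
from rig import arm
print(arm.sign_off())"
```

```text
the job is handed in; nothing more can be done
None
```

The long pin is through the fork and lug with its flange against the cheek, confirmed by a 24 N press that met a firm stop; the spare, pump, caliper, grip and case were not disturbed, and the job was handed in at about 23 s.

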